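# Close the spray booth with the hook pole

## Robot

A 7-joint arm with a two-finger parallel gripper is mounted at the origin on the work surface. World frame = base frame: x ahead of the robot, y to its left, z up, the work surface at z = 0. Lengths are in m, angles in rad, forces in N, time in s.
With the tool pointing down it reaches from about 0.4 to 0.75 m from the base axis. Payload 19.5 kg.
Tool frame: the origin (TCP) lies on the centre line of the jaws, within the pads' length; the fingertips stand bot.tip_reach ahead of it and the grasp point (between the pads) lies 8 mm behind it (bot.tip_reach is the distance from the TCP to the fingertips, in m); z points along the fingers, y is the line along which they close (so a half turn about z gives the same grasp; the last joint's range is limited). The gripper opens to 85 mm and grips with 20 to 120 N. Pads are 22 mm wide; open, the fingers measure 114 mm over their backs; the gripper's body (76 mm by 85 mm) begins 54 mm behind the grasp point. The pads swing forward as they close: fully open they stand 13 mm farther back than shut.
Start: joints at [-0.042, 0.707, -0.028, 1.485, 0.022, 0.951, -0.075], TCP at [0.575, 0, 0.242] pointing down, gripper open.
Joint ranges: [-2.71, 2.71], [-0.32, 2.16], [-1.57, 1.52], [0, 2.45], [-1.46, 4.6], [0, 2.02], [-2.83, 2.83]. Speed limits (rad/s): [1.89, 1.89, 2.57, 2.57, 3.01, 3.01, 3.01].

## Interface

Orientations are given as a unit quaternion [w, x, y, z].
In Python, from cell import bot gives the robot as it stands.
- The arm moves only by the shell command python3 -m handwheel 'ROWS'. ROWS is JSON, a list of rows, each a list of 5 numbers: the finger opening in mm, from 0 to 85.4, then the shift along the tool's x, y, z in mm, then the turn about the tool's z in rad. In form: [[grip, tx, ty, tz, twist], ...]. A call has 1 to 12 rows; each row shifts and turns the commanded pose from where the row before left it, along the tool's axes as they then stand; what a row does not reach is not made up. A row lasts 1/8 s, in which the tool goes at most 62.5 mm and 10.7 degrees, less where a joint would pass 70% of its speed; a pose out of reach is approached as far as the arm can. A call is refused whole if a number of a shift passes 62.5 or a number of a turn 0.188, either way. A call with a gripper value outside its range is refused whole. The fingers move at their own pace and stop on an object; the grip force is fixed at half the most. Time passes only in rows, so rows that do not move let the fingers close. It gives the time, the measured TCP pose, the force, the opening and the grip force at its end, in the units of the state.
- bot.read_state(): the state, without advancing time (a new reading comes with each control period).
- bot.grab_frame(name): name is "scene" or "side" or "wrist"; returns (picture, depth): 384x512x3 uint8, red, green, blue; 384x512 float32, m along the optical axis (not along the pixel's ray), 0 where there is no reading.
- bot.camera_model(name): a dict with "fov_y" (degrees; the focal length in pixels is half the picture's height over the tangent of half this angle, whatever the lens; pixels are square), "cx", "cy" (the principal point, pixels), "rvec" (rotation vector, rad) and "tvec" (3), from world to camera coordinates, as OpenCV has them. Camera axes: x right, y down, z forward; pixel columns grow to the right and rows downward; lengths in m; the calibration is good to about 2 mm. A picture is of the moment at which its call begins: read the wrist's pose just before it. camera_model takes no time and is no camera call; for the wrist camera it gives the pose at the moment of the call.
- bot.hand_in(): hands the job in; it is judged then, once.
The state is a dict: "clock": time; "qpos": joint angles; "dq": joint speeds; "joint_efforts": joint torques, N m; "eef_pos": TCP position; "tcp_rot": TCP orientation; "force": force on the tool from outside, world axes, zero at the start; "moment": the same for the moment, N m; "width": finger opening in m; "grip_force": force on a finger pad.
Only numpy, scipy, OpenCV 4.12 (cv2) and the standard library are available. Lean on these libraries where they do the work, as an engineer would, in place of code of your own. Each camera call takes 0.05 s, during which the arm holds its last target. There are 200 camera calls.

## Task

Take the hook pole from its wooden cradle, catch its hook in the ring high on the spray booth's sloping sash, and pull the sash gently down the slope until it has clicked past its ball catch and is fully home. Then unhook and lay the pole back in its cradle just as you found it, hook end up and prong underneath. Move the sash with the pole only, keeping the gripper off the booth and pulling or pressing no harder than needed (never over 24 N), and leave the sash shut and the jars, cup, dish and vial undisturbed.

Things in the scene. Friction and masses are not known exactly. Their poses are not given: they have to be found in the camera images.
- pole: Hook pole, rigid, 0.22 kg. Origin on its axis at the middle of the wooden handle (x -60 to +60 mm, 20 mm wide in y, 24 mm high in z). +x runs to the hook: a brass collar, then a round steel shaft, 10 mm thick, to x=167 mm, where a prong bends off to -z. It starts in the cradle sloping 30 deg up to the hook, which points away from the robot with the prong on the underside.
- hook (a point): Point on the pole's prong, at (164.5,0,-8) mm in the pole's frame; axes as the pole's. The prong is 7 mm thick; its centre line leans back from (167,0,0) to (159,0,-26) mm, with a rounded end 3.5 mm beyond.
- cradle: Fixed dark wooden stand, left or right of the booth. Origin on the table under the resting handle's middle; x level, towards the hook end. Base 210 x 60 mm. Two open notches with flaring cheeks, 10 mm thick, about 3 mm play each side, hold the handle 45 mm behind its middle and the shaft 95 mm before it; a small stop stands behind the handle's butt. The handle's middle is free for the fingers.
- rest (a point): Where the pole's origin lies when it rests in the cradle: 100 mm above the cradle's origin. Axes are those the resting pole has: x along it up to the hook end, 30 deg above level; z square to it, upward.
- ring (a point): Centre of the steel ring on the sash: inner diameter 24 mm, bar 6 mm thick, its plane parallel to the sash and 34 mm off the frame's face, its stem on the up-slope side. Axes: x up the slope, away from the robot (30 deg above level), y across, z out of the sash's face (up and towards the robot). Moves along -x with the closing sash.
- seat (a point): Fixed to the sash: where the pole's point hook lies when the pole is parallel to the slope (axes as the ring's), its shaft resting on the ring and the prong drawn back against the ring's lower inner rim: at (-8.5,0,0) mm in the ring's frame. The shaft's axis is then 8 mm above the ring's plane. To enter, the prong comes along -z with point hook about over the ring's centre.
- sash (a joint): How far the sash has come down its slope, m: 0 fully up, 0.100 fully home at a hard stop; starts at 0 to 0.03. Sash 190 mm along the slope, 248 mm wide, about 0.5 kg. It stays where left; sliding it down takes about 2 to 6 N. From 9 to 2 mm before the stop a sprung ball catch resists with up to about 12 N more (13 to 18 N in all), then snaps over and holds the sash against the stop.
- booth: White bench spray booth, fixed, 340 mm deep, 300 mm wide, 282 mm high at the back. Origin on the table at the middle of its front edge; x to its back. The front sill is 112 mm high; above it the open front slopes back at 30 deg from 120 mm high at x=0 to 275 mm at x=270 mm, between aluminium guide rails in which the clear, metal-framed sash slides.
- tub: Clear plastic tub of tools, fixed, 220 x 120 mm, 60 mm high, on the side of the booth where the cradle is not. Origin under its middle.
- jar_a: Glaze jar, 64 mm across, 55 mm high, black lid; between robot and booth. Origin under its middle.
- jar_b: Glaze jar like jar_a, far right, beside the booth.
- jar_c: Glaze jar like jar_a, far left, beside the booth.
- cup: Open plastic cup, 80 mm across the rim, 100 mm high; in front of the booth, to the left. Origin under its middle.
- dish: Small open dish, 64 mm across, 35 mm high; in front of the booth. Origin under its middle.
- vial: Small black vial, 28 mm across, 38 mm high; far right. Origin under its middle.
Things that resemble listed ones, but are neither listed nor needed, are in the scene too. Several things have the shape of the pole; the one meant has the colours described above.

How it is judged:
On the way, in this order (a step that is already met when the one before it is completed fails the run):
1. the pole's prong is in the ring (distance between hook and ring below 0.013 m), for 0.2 s.
2. the sash is fully home, drawn there with the prong in the ring (value of joint sash above 0.096 m and distance between hook and ring below 0.018 m), for 0.2 s.
At the end, for the whole second after the job is handed in: The sash is within 4 mm of its stop; the pole lies still in its cradle, its origin within 20 mm of the rest point, its line within 0.1 rad of the cradle's, hook end up and forward as at the start, prong on the underside (its up axis within 0.25 rad of the rest point's) (value of joint sash above 0.096 m and distance between pole and rest below 0.02 m and angle between the x axis of pole and the x axis of rest, either way round below 0.1 rad and angle between the z axis of pole and the z axis of rest, either way round below 0.25 rad and angle between pole's own z axis and vertical below 0.8 rad and x of hook in the frame of rest above 0.1 m and linear speed of pole below 0.02 m/s); the robot touches nothing.
It fails at once if the pole presses or pulls on the booth, its sash or ring with more than 24 N (contact force between pole and booth above 24 N).
It fails at once if the robot itself touches the booth or its sash (more than 2 N) (contact force between any of the fingers, the arm and booth above 2 N).
It fails at once if a jar, the cup, the dish or the vial is pushed more than 20 mm or tipped (distance of any of jar_a, jar_b, jar_c, cup, dish, vial from where it was at the start of the episode above 0.02 m or angle between any of jar_a, jar_b, jar_c, cup, dish, vial's own z axis and vertical above 0.5 rad).
It also fails if it takes over 72 s, if anything falls off the work surface, if the arm or the gripper's body presses on something with over 40 N, if the wrist force passes 120 N, or if a joint passes its speed limit or range.

## Working session

There is one attempt and no reset: what is moved stays moved. The work goes in short steps, Python scripts to look and compute and a shell command to move; the robot and the scene stay as the last step left them, time stands still between calls to the robot, and variables do not carry over. Pictures are saved under pics/ and viewed, at most 12 in all, crops included, and the job is handed in when it is done.

```bash
ls; mkdir -p pics; cat > h.py <<'E'
import numpy as np,cv2,json
from cell import bot
from scipy.spatial.transform import Rotation as R
def cam(n):
    m=bot.camera_model(n); f=192/np.tan(np.radians(m["fov_y"])/2)
    K=np.array([[f,0,m["cx"]],[0,f,m["cy"]],[0,0,1]]); Rm=cv2.Rodrigues(np.array(m["rvec"],float))[0]
    return K,Rm,np.array(m["tvec"],float).ravel()
def grab(n):
    c=cam(n); im,d=bot.grab_frame(n); np.savez(f"{n}.npz",im=im,d=d,K=c[0],R=c[1],t=c[2]); return im,d,c
def load(n):
    z=np.load(f"{n}.npz"); return z["im"],z["d"],(z["K"],z["R"],z["t"])
def pts(d,c):
    K,Rm,t=c; v,u=np.mgrid[:d.shape[0],:d.shape[1]]
    P=np.stack([(u-K[0,2])/K[0,0]*d,(v-K[1,2])/K[1,1]*d,d],-1)
    return (P-t)@Rm
def ray(c,u,v):
    K,Rm,t=c; r=Rm.T@np.array([(u-K[0,2])/K[0,0],(v-K[1,2])/K[1,1],1]); return -Rm.T@t,r/np.linalg.norm(r)
def tri(obs):
    A=np.zeros((3,3));b=np.zeros(3)
    for c,u,v in obs:
        o,r=ray(c,u,v);M=np.eye(3)-np.outer(r,r);A+=M;b+=M@o
    return np.linalg.solve(A,b)
def proj(c,p):
    K,Rm,t=c; q=K@(Rm@np.asarray(p)+t); return q[:2]/q[2]
def save(n,im): cv2.imwrite(f"pics/{n}.png",cv2.cvtColor(im,cv2.COLOR_RGB2BGR))
E
python3 - <<'E'
from h import *
ims=[]
for n in("scene","side","wrist"):
    im,d,c=grab(n); save(n,im); print(n,c[0][0,0],-c[1].T@c[2],c[1][2],(d>0).mean())
print(bot.read_state(),bot.tip_reach)
E
```

```text
pics
scene 384.1963326518122 [0.97939959 0.36949365 1.18875021] [-0.44522816 -0.34129434 -0.82782248] 0.995819091796875
side 368.48404717185724 [ 0.15169211 -0.80439976  1.07049673] [ 0.25179802  0.62816965 -0.73620693] 0.9957987467447916
wrist 309.33666757575384 [0.57547348 0.0688422  0.37408474] [-0.00184635 -0.27129959 -0.96249318] 0.995849609375
{'clock': 0.15, 'qpos': array([-0.04169688,  0.70693834, -0.02764327,  1.48488329,  0.02199365,
        0.95091535, -0.07549193]), 'dq': array([ 0.00027023, -0.00187615, -0.00110345, -0.00010967,  0.00287183,
       -0.00086182,  0.00059612]), 'joint_efforts': array([-2.72933512e-04, -8.83303356e+01,  1.23416293e+00, -2.36189121e+01,
        1.69090542e-02,  5.40951354e-03,  2.67545431e-05]), 'eef_pos': array([5.74806856e-01, 1.46621642e-05, 2.41949033e-01]), 'tcp_rot': array([-2.97665727e-04,  7.07099904e-01,  7.07113533e-01, -2.98218643e-04]), 'force': array([-0.65744252,  0.55640056, -0.33784628]), 'moment': array([-0.0105287 , -0.01762952,  0.01591937]), 'grip_force': 0.0, 'width': 0.08523038930665526} 0.011
```

View pics/scene.png

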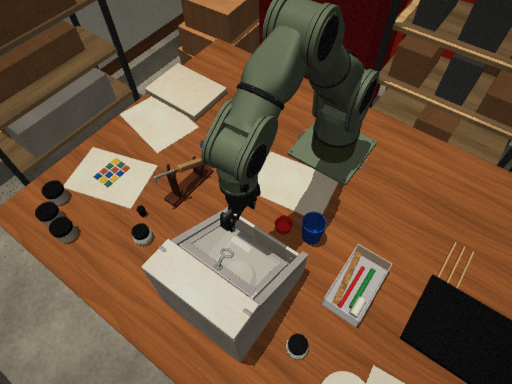

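View pics/side.png

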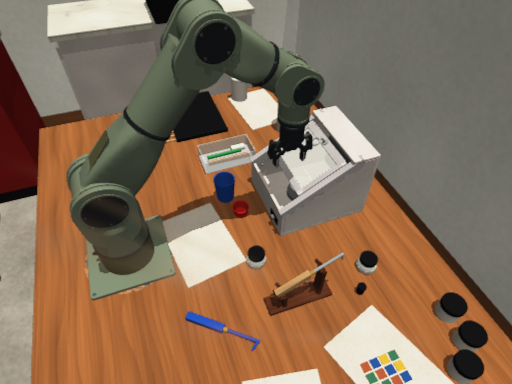

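The scene view shows the wood-handled pole in its cradle at about (182,172) and the booth's ring at (225,260). In the side view the pole is at (310,278) and the ring is near (318,143), behind the gripper.

Possible mix-ups:
- A blue pole-shaped tool at side (222,328), which has the wrong colour and lies on the table.
- The red and green pens in the tub at (230,152).
- The sticks at scene (460,262).

I choose the pole in the cradle at side (310,278), with wooden handle, brass collar and steel shaft. Next I check it in a close crop.

```bash
python3 - <<'E'
from h import *
a,d,c=load("side"); b,e,g=load("scene")
z=lambda im,u,v,w,h,s:cv2.resize(im[v:v+h,u:u+w],None,fx=s,fy=s,interpolation=cv2.INTER_CUBIC)
L=z(a,250,235,110,80,4); Rr=z(b,145,140,80,75,4); T=z(b,190,220,80,62,4)
W,_,_=load("wrist")
top=np.hstack([L[:300],Rr[:300]]); bot_=np.hstack([T,np.zeros((248,440-0,3),np.uint8)]); bot_[:, 320:320+400]=cv2.resize(W,(400,300))[:248]
save("crop1",np.vstack([top,bot_])); print(top.shape)
E
```

```text
(300, 760, 3)
```

View pics/crop1.png

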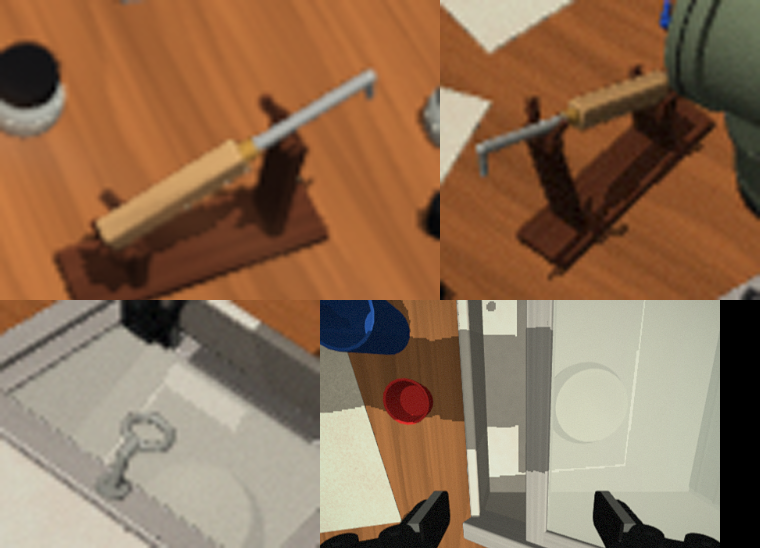

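The crop confirms the choice: tan handle, brass collar at about side (312,272), and steel shaft to side (342,254), with the prong hanging below. The ring's opening is at about scene (227,253), with its stem on the up-slope side. Now I triangulate both.

```bash
python3 - <<'E'
from h import *
S=load("side");C=load("scene")
cs,cc=S[2],C[2]
col=tri([(cs,312.5,272.5),(cc,178,168.3)]); tip=tri([(cs,342.5,254),(cc,155,177.5)])
print("collar",col,"tip",tip)
a=(tip-col)/np.linalg.norm(tip-col)
pl=[]
for n,(im,d,c) in(("side",S),("scene",C)):
    P=pts(d,c); s=(P-tip)@a; r=np.linalg.norm(P-tip-s[...,None]*a,axis=-1)
    hsv=cv2.cvtColor(im,cv2.COLOR_RGB2HSV); grey=(hsv[...,1]<70)
    m=(r<.012)&(s>-.085)&(s<-.012)&grey&(d>0)
    v,u=np.nonzero(m); l=cv2.fitLine(np.float32(np.c_[u,v]),cv2.DIST_L2,0,.01,.01).ravel()
    Q=P[m]; 
    l3=cv2.fitLine(np.float32(Q),cv2.DIST_HUBER,0,.001,.001).ravel()
    print(n,m.sum(),l,"cloud",Q.mean(0),l3[:3]*np.sign(l3[0]))
    o,r1=ray(c,l[2],l[3]); _,r2=ray(c,l[2]+20*l[0],l[3]+20*l[1]); nn=np.cross(r1,r2);nn/=np.linalg.norm(nn); pl.append((nn,o))
    # handle colour
    mh=(r<.022)&(s<-.08)&(s>-.25)&(d>0)&(hsv[...,1]>60)&(hsv[...,2]>110); 
    H=P[mh]; sh=s[mh]; print(" handle s",np.percentile(sh,[1,99]),H.mean(0))
    ms=(r<.012)&(s>-.03)&grey&(d>0); print(" tip s",np.percentile(s[ms],[95,99]))
dr=np.cross(pl[0][0],pl[1][0]);dr/=np.linalg.norm(dr);dr*=np.sign(dr[0])
p=np.linalg.lstsq(np.array([pl[0][0],pl[1][0],dr]),np.array([pl[0][0]@pl[0][1],pl[1][0]@pl[1][1],dr@col]),rcond=None)[0]
print("axis dir",dr,"elev",np.degrees(np.arcsin(dr[2])),"yaw",np.degrees(np.arctan2(dr[1],dr[0])),"pt",p)
# ring
for n,(u,v) in(("scene",(227,253)),):
    im,d,c=C; P=pts(d,c); 
    print(P[247:260:2,221:235:2,2].round(3))
# booth cloud
im,d,c=C;P=pts(d,c)
print("ring ray/dep",P[246,227],P[253,227])
b,e,g=S; z=cv2.resize(b[115:190,250:385],None,fx=5.5,fy=5.5,interpolation=cv2.INTER_CUBIC); save("crop2",z)
E
```

```text
collar [ 0.50262425 -0.34430382  0.13198164] tip [ 0.59415021 -0.34540593  0.18018925]
side 83 [  0.85367817  -0.5208009  327.3494     262.3494    ] cloud [ 0.54793533 -0.34593754  0.16249033] [ 0.87349147 -0.02651514  0.48611692]
 handle s [-0.22669381 -0.09634214] [ 0.44738087 -0.3439698   0.11224142]
 tip s [0.00072217 0.00237829]
scene 45 [  0.9436817   -0.33085465 166.06667    172.73334   ] cloud [ 0.55067729 -0.34290333  0.16087515] [ 0.86933386 -0.03087324  0.49326003]
 handle s [-0.21993857 -0.09393722] [ 0.45550001 -0.34240459  0.11559892]
 tip s [0.00331971 0.00387116]
axis dir [ 0.86396643 -0.01796652  0.50322879] elev 30.21384600761258 yaw -1.191316301363732 pt [ 0.50282571 -0.34313902  0.13167735]
[[0.212 0.21  0.206 0.204 0.203 0.201 0.2  ]
 [0.211 0.269 0.265 0.264 0.265 0.203 0.198]
 [0.274 0.217 0.213 0.211 0.21  0.263 0.206]
 [0.276 0.22  0.216 0.215 0.216 0.265 0.264]
 [0.226 0.279 0.28  0.222 0.215 0.271 0.214]
 [0.28  0.28  0.275 0.276 0.273 0.219 0.215]
 [0.279 0.229 0.226 0.224 0.223 0.22  0.218]]
ring ray/dep [0.6542413  0.00680007 0.20258001] [0.67481762 0.02467743 0.21488972]
```

View pics/crop2.png

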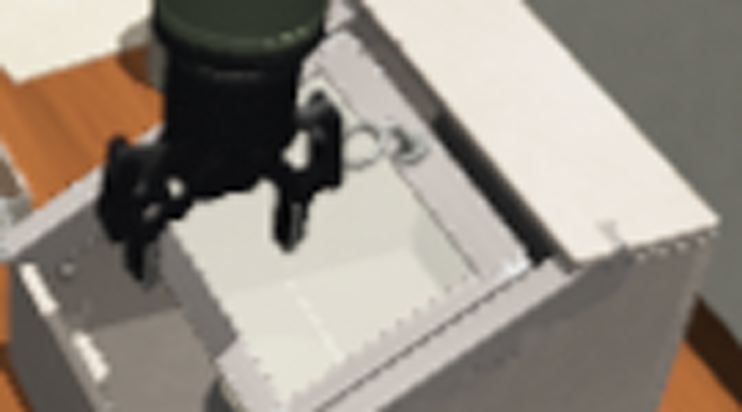

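Pole origin is about (0.450,-0.342,0.100), elevation 30.2°, yaw about -1.5°. The height matches the 100 mm given. In the side view the ring is at about (316,142). Next I lift and move above the pole, then compute the ring from the saved images.

```bash
python3 -m handwheel '[[85,0,0,-40,0],[85,-20,0,-30,0],[85,-50,-15,0,0],[85,-50,-20,0,0],[85,-50,-20,0,0],[85,-50,-20,0,0],[85,-50,-20,0,0],[85,-50,-20,0,0],[85,-22,-10,0,0],[85,0,0,0,0.188],[85,0,0,0,0.188],[85,0,0,0,0.188]]'
```

```text
clock: 1.65
eef_pos: [0.4499, -0.342, 0.3121]
tcp_rot: [-0.0, 0.877, 0.48, -0.0]
force: [-0.4, -0.7, -0.8]
width: 0.0851
grip_force: 0.0
```

```bash
python3 - <<'E'
from h import *
S=load("side");C=load("scene")
r=tri([(S[2],315.8,141.9),(C[2],227,253)]); print("ring rough",r)
im,d,c=C;P=pts(d,c);x,y,z=np.moveaxis(P,-1,0)
# booth region: plane of rails/frame/pane
m=(x>.45)&(x<.9)&(abs(y)<.25)&(z>.1)&(z<.3)&(d>0)
# local pane: around ring
near=(np.hypot(x-r[0],y-r[1])<.09)&(z>.12)
Q=P[near]; rng=np.random.default_rng(0); best=0
for _ in range(400):
    a=Q[rng.choice(len(Q),3,False)]; n=np.cross(a[1]-a[0],a[2]-a[0]); l=np.linalg.norm(n)
    if l<1e-8: continue
    n/=l; k=(abs((Q-a[0])@n)<.002)
    if k.sum()>best: best=k.sum();inl=k
n=np.linalg.svd(Q[inl]-Q[inl].mean(0))[2][2]; n*=np.sign(n[2]); o=Q[inl].mean(0)
print("plane n",n,"tilt",np.degrees(np.arccos(n[2])),"yaw",np.degrees(np.arctan2(-n[1],-n[0])),best,len(Q))
h=(P-o)@n; print("rough ring h",(r-o)@n)
for nm,(im2,d2,c2) in(("scene",C),("side",S)):
    PP=pts(d2,c2);hh=(PP-o)@n
    mk=(hh>.022)&(hh<.055)&(np.linalg.norm(PP-r,axis=-1)<.045)&(d2>0)
    v,u=np.nonzero(mk); W=PP[mk]
    print(nm,mk.sum(),"uv",u.min(),u.max(),v.min(),v.max(),"h",np.percentile(hh[mk],[5,50,95]),"mean",W.mean(0))
    if nm=="scene":
        up=np.array([0,0,1])-n*n[2];up/=np.linalg.norm(up);ac=np.cross(n,up)
        A=np.c_[(W-r)@up,(W-r)@ac]*1000
        g=np.full((36,36),'.');
        for p,q in A:
            i,j=int(18-p/2.5),int(18-q/2.5)
            if 0<=i<36 and 0<=j<36:g[i,j]='#'
        print("\n".join("".join(k) for k in g))
# side walls/edges: booth yaw through top edge points
s=(abs(h)<.08)&m
print("frame levels",np.histogram(h[m],bins=np.arange(-.05,.08,.005)))
E
```

```text
ring rough [0.69177907 0.04187606 0.26555771]
plane n [-0.51911874 -0.00750273  0.8546692 ] tilt 31.27679145810649 yaw 0.8280283296981713 1455 4293
rough ring h 0.03383259878304445
scene 88 uv 218 233 248 262 h [0.02523222 0.03766822 0.04036271] mean [0.69777715 0.04304805 0.27235603]
....................................
....................................
....................................
....................................
....................................
................###.................
................###.................
................####................
................#...................
.................#.#................
................###.#...............
..............###.##.#..............
............##.#.....#..............
.............##...#..#..............
...........##.........#.#...........
...........#...........#............
...........#.#........##............
..........#.#.......................
...........##..........#............
............##........#.#...........
...........#..#.......##............
............##.#....##..............

[... 601 characters left out ...]
03944053 0.2742866 ]
frame levels (array([  88,   89,  229,  512,  539,  531,  564,  599,  657, 1942, 3232,
       1208,  419,   38,    6,    5,    7,   60,   11,    0,    3,    5,
          6,    6,    4]), array([-5.00000000e-02, -4.50000000e-02, -4.00000000e-02, -3.50000000e-02,
       -3.00000000e-02, -2.50000000e-02, -2.00000000e-02, -1.50000000e-02,
       -1.00000000e-02, -5.00000000e-03, -2.77555756e-17,  5.00000000e-03,
        1.00000000e-02,  1.50000000e-02,  2.00000000e-02,  2.50000000e-02,
        3.00000000e-02,  3.50000000e-02,  4.00000000e-02,  4.50000000e-02,
        5.00000000e-02,  5.50000000e-02,  6.00000000e-02,  6.50000000e-02,
        7.00000000e-02,  7.50000000e-02]))
```

```bash
cat >> h.py <<'E'
E
python3 - <<'E'
from h import *
from scipy.optimize import least_squares
S=load("side");C=load("scene")
n=np.array([-.51912,-.0075,.85467]); r=np.array([.69178,.04188,.26556]); o=r-n*.03383
up=np.array([0,0,1])-n*n[2];up/=np.linalg.norm(up);ac=np.cross(n,up)
for nm,(im,d,c) in(("scene",C),("side",S)):
    P=pts(d,c);h=(P-o)@n
    mk=(h>.030)&(h<.05)&(np.linalg.norm(P-r,axis=-1)<.03)&(d>0); W=P[mk]
    A=np.c_[(W-r)@up,(W-r)@ac]
    A=A[A[:,0]<.016]
    f=least_squares(lambda p:np.hypot(A[:,0]-p[0],A[:,1]-p[1])-p[2],[0,0,.0135],loss="soft_l1",f_scale=.002).x
    g=least_squares(lambda p:np.hypot(A[:,0]-p[0],A[:,1]-p[1])-.0135,[0,0],loss="soft_l1",f_scale=.002).x
    print(nm,len(A),f,g,"h",np.median(h[mk]),"centre",r+up*g[0]+ac*g[1]+n*(np.median(h[mk])-.003-.0338))
    m=(abs(h)<.02)&(abs((P-o)@up)<.25)&(abs((P-o)@ac)<.25)&(d>0)&(P[...,2]>.1)
    B=np.c_[(P-o)@up,(P-o)@ac][m]
    for sgn in(1,-1):
        e=[]
        for k in np.arange(-.17,.12,.01):
            q=B[(B[:,0]>k)&(B[:,0]<k+.01)]
            if len(q)>10:e.append((k+.005,sgn*np.percentile(sgn*q[:,1],98)))
        e=np.array(e); 
        if len(e)>5:
            l=cv2.fitLine(np.float32(e),cv2.DIST_HUBER,0,.002,.01).ravel(); print("  edge",sgn,len(e),"angle deg",np.degrees(np.arctan(l[1]/l[0])),"at",l[2:])
E
python3 -m handwheel '[[85,0,0,0,0.188],[85,0,0,0,0.188],[85,0,0,0,0.188],[85,0,0,0,0.188],[85,0,0,0,0.188],[85,0,0,0,0.095],[85,0,0,40,0],[85,0,0,40,0],[85,0,0,0,0]]'
python3 - <<'E'
from h import *
im,d,c=grab("wrist"); save("w2",im)
E
```

```text
scene 57 [0.00224597 0.00062163 0.01479455] [0.00177609 0.00066409] h 0.038135874866958394 centre [0.69259474 0.04255593 0.26762382]
clock: 2.78
eef_pos: [0.4493, -0.3413, 0.2306]
tcp_rot: [-0.001, 1.0, -0.012, -0.002]
force: [0.4, -0.4, 0.1]
width: 0.0852
grip_force: 0.0Traceback (most recent call last):
  File "<stdin>", line 15, in <module>
IndexError: boolean index did not match indexed array along axis 1; size of axis is 1024 but size of corresponding boolean axis is 512
```

View pics/w2.png

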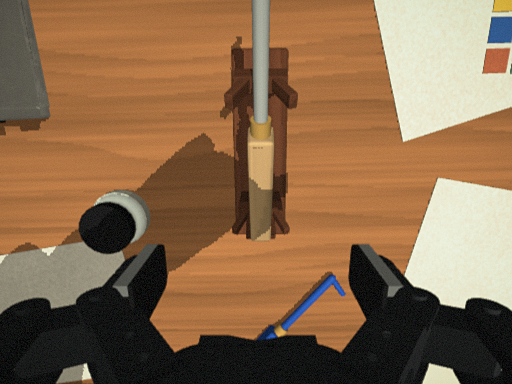

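The wrist view shows the wooden handle at (261,130–240), centred between the open fingers and nearly straight. The blue decoy lies at (300,310) on the table. I refine the handle pose and the booth yaw from this.

```bash
python3 - <<'E'
from h import *
im,d,c=load("wrist");P=pts(d,c);hsv=cv2.cvtColor(im,cv2.COLOR_RGB2HSV)
K=c[0]
rough=np.array([.45,-.342,.1]);a=np.array([.8655,-.022,.5])
s=(P-rough)@a; rr=np.linalg.norm(P-rough-s[...,None]*a,axis=-1)
m=(rr<.022)&(abs(s)<.16)&(d>0)
for k0,k1 in((-.055,-.03),(-.03,0),(0,.03),(.03,.055),(.08,.11),(.11,.14)):
    q=P[m&(s>k0)&(s<k1)]; print((k0+k1)/2,len(q),"y range",q[:,1].min().round(4),q[:,1].max().round(4),"mid",np.mean(q[:,1]).round(4),"z top excess",(np.median(q[:,2]-(rough[2]+(q[:,0]-rough[0])*.5774))).round(4))
mh=m&(rr<.017)&(hsv[...,1]>60)&(s<.1); print("handle s range",np.percentile(s[mh],[.5,99.5]))
print(bot.read_state()["eef_pos"])
S=load("side");C=load("scene")
n=np.array([-.51912,-.0075,.85467]); r=np.array([.69178,.04188,.26556]); o=r-n*.03383
up=np.array([0,0,1])-n*n[2];up/=np.linalg.norm(up);ac=np.cross(n,up)
for nm,(im,d,c) in(("scene",C),("side",S)):
    P=pts(d,c);h=(P-o)@n;U=(P-o)@up;V=(P-o)@ac
    m=(abs(h)<.02)&(abs(U)<.25)&(abs(V)<.25)&(d>0)&(P[...,2]>.1); U=U[m];V=V[m]
    for sgn in(1,-1):
        e=[]
        for k in np.arange(-.17,.12,.01):
            q=V[(U>k)&(U<k+.01)]
            if len(q)>10:e.append((k+.005,sgn*np.percentile(sgn*q,98)))
        e=np.array(e); l=cv2.fitLine(np.float32(e),cv2.DIST_HUBER,0,.002,.01).ravel(); print(nm,"edge",sgn,len(e),"deg",np.degrees(np.arctan(l[1]/l[0])),l[2:],np.round(e[::4,1],3))
print("up yaw",np.degrees(np.arctan2(up[1],up[0])))
E
```

```text
-0.042499999999999996 667 y range -0.363 -0.3192 mid -0.3405 z top excess 0.0099
-0.015 501 y range -0.3527 -0.3332 mid -0.343 z top excess 0.0152
0.015 634 y range -0.3538 -0.3337 mid -0.3436 z top excess 0.0151
0.042499999999999996 683 y range -0.3542 -0.3341 mid -0.344 z top excess 0.0151
0.095 1808 y range -0.3634 -0.3252 mid -0.3447 z top excess 0.0048
0.125 939 y range -0.3504 -0.3404 mid -0.3454 z top excess 0.0062
handle s range [-0.06360995  0.09990589]
[ 0.44984854 -0.34197954  0.2324713 ]
scene edge 1 30 deg -0.94328356 [-0.046       0.14965546] [0.152 0.151 0.149 0.15  0.149 0.149 0.148 0.142]
scene edge -1 30 deg 0.070475146 [-0.02       -0.14185382] [-0.147 -0.138 -0.143 -0.139 -0.144 -0.138 -0.141 -0.141]
side edge 1 30 deg 21.165592 [-0.015       0.10465046] [0.148 0.068 0.06  0.014 0.106 0.133 0.141 0.144]
side edge -1 30 deg -0.55387706 [-0.049      -0.14863734] [-0.147 -0.147 -0.148 -0.149 -0.149 -0.149 -0.15  -0.147]
up yaw 0.8277247102310294
```

```bash
python3 -m handwheel '[[85,0,1.3,40,0],[85,0,0,50,0],[85,0,0,35,0],[85,0,0,13,0],[85,0,0,0,0],[20,0,0,0,0],[10,0,0,0,0],[10,0,0,0,0],[10,0,0,0,0],[10,0,0,0,0]]'
```

```text
clock: 4.08
eef_pos: [0.45, -0.3433, 0.0947]
tcp_rot: [0.0, 1.0, -0.012, 0.0]
force: [-1.3, 1.3, 8.0]
width: 0.0193
grip_force: 58.3
```

```bash
python3 -m handwheel '[[10,0,0,-6,0],[10,0,0,-12,0],[10,0,0,-25,0],[10,0,0,-40,0],[10,0,0,-40,0],[10,0,0,-37,0],[10,0,0,0,0]]'; python3 -m handwheel '[[10,5,-25,0,-0.025],[10,10,-45,0,0],[10,10,-50,0,0],[10,10,-50,0,0],[10,10,-50,0,0],[10,10,-50,0,0],[10,10,-50,0,0],[10,5,-40,0,0],[10,5,-25,0,0],[10,0,0,0,0],[10,0,0,0,0]]'
cat > meas.py <<'E'
from h import *
import sys
def shaft(show=None):
    st=bot.read_state(); T=st["eef_pos"]; q=st["tcp_rot"]; Rt=R.from_quat([q[1],q[2],q[3],q[0]])
    tx=Rt.apply([1,0,0]); yaw=np.arctan2(tx[1],tx[0])
    o0=T+[0,0,.006]; e=np.radians(30)
    a=np.array([np.cos(e)*np.cos(yaw),np.cos(e)*np.sin(yaw),np.sin(e)])
    pl=[];tips=[]
    for n in("side","scene"):
        im,d,c=grab(n);P=pts(d,c);s=(P-o0)@a;r=np.linalg.norm(P-o0-s[...,None]*a,axis=-1)
        hsv=cv2.cvtColor(im,cv2.COLOR_RGB2HSV)
        m=(r<.02)&(s>.085)&(s<.158)&(d>0)
        v,u=np.nonzero(m);l=cv2.fitLine(np.float32(np.c_[u,v]),cv2.DIST_HUBER,0,.01,.01).ravel()
        o,r1=ray(c,l[2],l[3]);_,r2=ray(c,l[2]+20*l[0],l[3]+20*l[1]);nn=np.cross(r1,r2);nn/=np.linalg.norm(nn);pl.append((nn,o))
        Q=P[m];g=np.float32(Q);l3=cv2.fitLine(g,cv2.DIST_HUBER,0,.001,.001).ravel()
        me=(r<.02)&(s>.1)&(s<.2)&(d>0);print(n,m.sum(),"end s",np.percentile(s[me],98).round(4),"cloud",Q.mean(0).round(4))
        mp=(np.linalg.norm(P-(o0+a*.165-np.array([-.5,0,.866])*.015),axis=-1)<.03)&(d>0)
    D=np.cross(pl[0][0],pl[1][0]);D/=np.linalg.norm(D);D*=np.sign(D[0])
    p=np.linalg.solve(np.array([pl[0][0],pl[1][0],a]),np.array([pl[0][0]@pl[0][1],pl[1][0]@pl[1][1],a@o0+.12]))
    print("TCP",T.round(4),"yaw",np.degrees(yaw).round(2),"elev",np.degrees(np.arcsin(D[2])).round(2),"ayaw",np.degrees(np.arctan2(D[1],D[0])).round(2),"pt@.12 off TCP",(p-T).round(4),"expected",(o0+a*.12-T).round(4))
shaft()
E
python3 meas.py
```

```text
clock: 4.95
eef_pos: [0.4504, -0.3438, 0.2571]
tcp_rot: [0.001, 1.0, -0.012, 0.002]
force: [-0.4, -0.8, -2.5]
width: 0.0191
grip_force: 58.8
clock: 6.32
eef_pos: [0.5249, 0.0409, 0.2541]
tcp_rot: [0.0, 1.0, 0.0, -0.0]
force: [0.5, 0.1, -2.2]
width: 0.0193
grip_force: 59.0
side 73 end s 0.1648 cloud [0.6304 0.0402 0.3245]
scene 71 end s 0.1692 cloud [0.6302 0.0426 0.3238]
TCP [0.5249 0.0409 0.2541] yaw 0.0 elev 28.35 ayaw -0.66 pt@.12 off TCP [0.103  0.0011 0.0676] expected [0.1039 0.     0.066 ]
```

```bash
python3 - <<'E'
from h import *
out=[]
for n in("side","scene"):
    im,d,c=load(n); T=bot.read_state()["eef_pos"]
    hk=proj(c,T+[.1465,0,.0815]); rg=proj(c,[.692,.042,.2665]); u,v=((hk+rg)/2).astype(int); print(n,hk,rg,u-32,v-32)
    z=cv2.resize(im[v-32:v+32,u-32:u+32],(384,384),interpolation=cv2.INTER_CUBIC)
    for p,k in((hk,(255,0,0)),(rg,(0,255,0))): cv2.circle(z,tuple(int(x) for x in ((p-[u-32,v-32]+.5)*6)),3,k,-1)
    out.append(z)
save("c3",np.hstack(out))
E
```

```text
side [312.71084798 126.61485642] [315.49055626 141.56816192] 282 102
scene [229.00310032 234.90197186] [226.46607888 253.09935648] 195 212
```

View pics/c3.png

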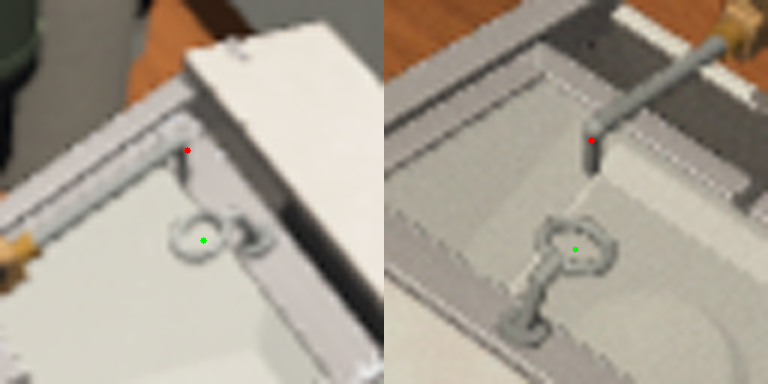

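Side view: prong at crop (183,130–185), ring at (200,240). Scene view: prong at (591,130–170), ring opening at (575,248). Both predicted dots agree to within about 1 px. I approach to just above the ring and look again.

```bash
python3 -m handwheel '[[10,-12,-1,7,0],[10,5,0,8.7,0],[10,7.5,0,13,0],[10,5,0,8.7,0],[10,2,0,3.5,0],[10,0,0,0,0],[10,0,0,0,0]]'; python3 meas.py
python3 - <<'E'
from h import *
out=[]
for n in("side","scene"):
    im,d,c=load(n); T=bot.read_state()["eef_pos"]
    hk=proj(c,T+[.1465,0,.0815]); rg=proj(c,[.692,.042,.2665]); u,v=((hk+rg)/2).astype(int); print(n,hk,rg,u-20,v-20)
    z=cv2.resize(im[v-20:v+20,u-20:u+20],(400,400),interpolation=cv2.INTER_CUBIC)
    for p,k in((hk,(255,0,0)),(rg,(0,255,0))): cv2.circle(z,tuple(int(x) for x in ((p-[u-20,v-20]+.5)*10)),3,k,-1)
    out.append(z)
save("c4",np.hstack(out))
E
```

```text
clock: 7.3
eef_pos: [0.5328, 0.0426, 0.2136]
tcp_rot: [-0.0, 1.0, 0.0, 0.0]
force: [0.1, -0.8, -2.2]
width: 0.0193
grip_force: 59.0
side 70 end s 0.1653 cloud [0.638  0.0421 0.2845]
scene 71 end s 0.1691 cloud [0.6372 0.0444 0.2832]
TCP [0.5328 0.0426 0.2136] yaw 0.04 elev 28.73 ayaw -0.54 pt@.12 off TCP [0.103  0.0013 0.0676] expected [1.039e-01 1.000e-04 6.600e-02]
side [313.06958767 135.60730652] [315.49055626 141.56816192] 294 118
scene [228.89531139 244.80541868] [226.46607888 253.09935648] 207 228
```

View pics/c4.png

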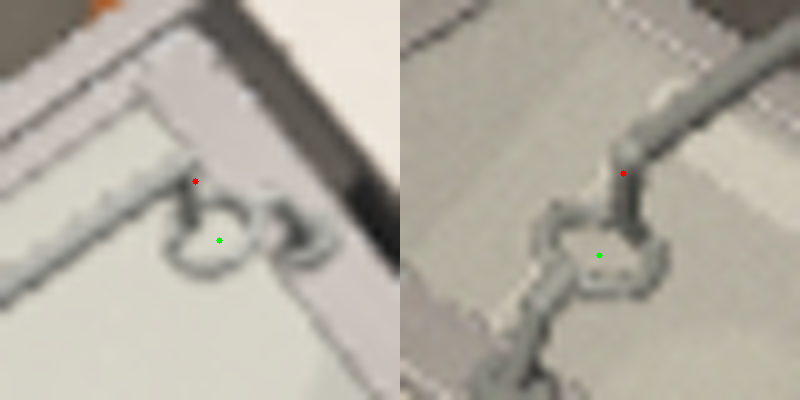

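The prong (side (188,190), scene (627,190)) stands over the ring, and the relative offset matches the computed one to about 1 mm. I insert now.

```bash
python3 -m handwheel '[[10,2,0.5,4,0],[10,2.5,0,4.3,0],[10,2.5,0,4.3,0],[10,2.5,0,4.3,0],[10,2.5,0,4.3,0],[10,1.5,0,2.6,0],[10,0,0,0,0],[10,0,0,0,0]]'; python3 meas.py
python3 - <<'E'
from h import *
out=[]
for n in("side","scene"):
    im,d,c=load(n); T=bot.read_state()["eef_pos"]
    hk=proj(c,T+[.1465,0,.0815]); rg=proj(c,[.692,.042,.2665]); u,v=((hk+rg)/2).astype(int); print(n,hk,rg,u-20,v-20)
    z=cv2.resize(im[v-20:v+20,u-20:u+20],(400,400),interpolation=cv2.INTER_CUBIC)
    out.append(z)
save("c5",np.hstack(out))
E
```

```text
clock: 8.4
eef_pos: [0.5463, 0.0422, 0.1897]
tcp_rot: [-0.0, 1.0, 0.0, 0.0]
force: [-0.5, -0.4, -2.0]
width: 0.0193
grip_force: 59.0
side 79 end s 0.1874 cloud [0.6548 0.0406 0.2615]
scene 87 end s 0.1897 cloud [0.6562 0.0438 0.2604]
TCP [0.5463 0.0422 0.1897] yaw 0.04 elev 25.05 ayaw -0.86 pt@.12 off TCP [0.1034 0.0013 0.067 ] expected [1.039e-01 1.000e-04 6.600e-02]
side [315.84265342 140.4116452 ] [315.49055626 141.56816192] 295 120
scene [226.18219997 252.57972721] [226.46607888 253.09935648] 206 232
```

View pics/c5.png

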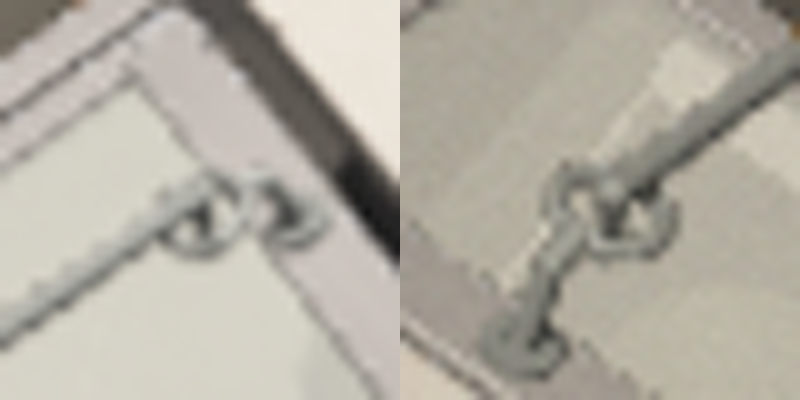

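The prong is inside the ring in both views (side (200,215), scene (610,210)). I take up the slack slowly.

```bash
python3 -m handwheel '[[10,0.75,0,1.3,0],[10,-1.73,0,1,0],[10,-1.73,0,1,0],[10,-1.73,0,1,0],[10,-0.87,0,0.5,0],[10,-0.87,0,0.5,0],[10,-0.87,0,0.5,0],[10,-0.87,0,0.5,0],[10,-0.87,0,0.5,0],[10,-0.87,0,0.5,0],[10,-0.87,0,0.5,0],[10,-0.87,0,0.5,0]]'; python3 -m handwheel '[[10,-0.87,0,0.5,0],[10,-0.87,0,0.5,0],[10,-1.3,0,0.75,0],[10,-1.73,0,1,0],[10,-1.73,0,1,0],[10,-1.73,0,1,0],[10,-1.73,0,1,0]]'
```

```text
clock: 10.0
eef_pos: [0.5348, 0.0422, 0.1813]
tcp_rot: [-0.0, 1.0, 0.0, -0.0]
force: [3.1, 0.2, 2.1]
width: 0.0193
grip_force: 59.4
clock: 10.88
eef_pos: [0.5248, 0.0421, 0.1755]
tcp_rot: [-0.0, 1.0, 0.0, -0.0]
force: [2.3, 0.1, 1.8]
width: 0.0193
grip_force: 59.4
```

```bash
python3 -m handwheel '[[10,-2.6,0,1.5,0],[10,-2.6,0,1.5,0],[10,-2.6,0,1.5,0],[10,-2.6,0,1.5,0],[10,-2.6,0,1.5,0],[10,-2.6,0,1.5,0],[10,-2.6,0,1.5,0],[10,-2.6,0,1.5,0],[10,-2.6,0,1.5,0],[10,-2.6,0,1.5,0],[10,-2.6,0,1.5,0]]'; python3 meas.py
python3 - <<'E'
from h import *
im,d,c=load("scene"); S=load("side"); P=pts(d,c); T=bot.read_state()["eef_pos"]
z=np.hstack([cv2.resize(im[180:380,120:320],(400,400),interpolation=cv2.INTER_CUBIC),cv2.resize(S[0][80:240,240:400],(400,400),interpolation=cv2.INTER_CUBIC)])
save("c6",z)
E
```

```text
clock: 12.25
eef_pos: [0.4961, 0.0421, 0.1589]
tcp_rot: [0.0, 1.0, 0.0, -0.0]
force: [2.3, -1.3, 1.6]
width: 0.0193
grip_force: 59.6
side 68 end s 0.1947 cloud [0.6017 0.0412 0.2308]
scene 65 end s 0.198 cloud [0.6022 0.0434 0.2291]
TCP [0.4961 0.0421 0.1589] yaw 0.04 elev 28.22 ayaw -0.62 pt@.12 off TCP [0.1026 0.0013 0.0682] expected [1.039e-01 1.000e-04 6.600e-02]
```

View pics/c6.png

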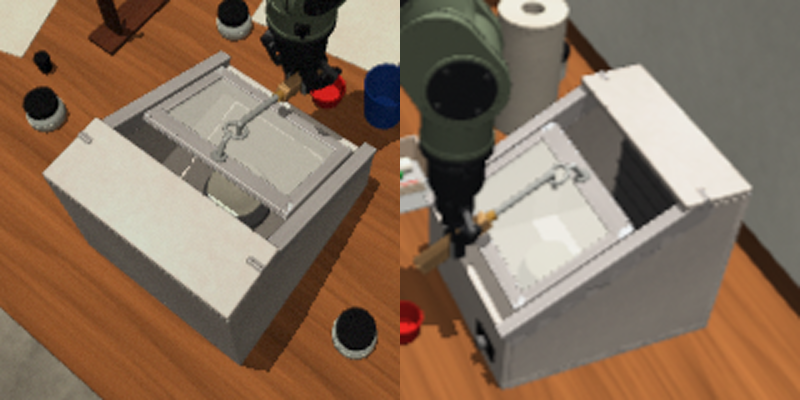

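The sash is about half down, with the hook in the ring (scene crop (235,130), side crop (565,172)). The pull is about 3–5 N. From here on I use short steps that are safe for the catch.

```bash
python3 -m handwheel '[[10,-1.73,0,1,0],[10,-1.73,0,1,0],[10,-1.73,0,1,0],[10,-1.73,0,1,0],[10,-1.73,0,1,0],[10,-1.73,0,1,0]]';  python3 -m handwheel '[[10,-0.87,0,0.5,0],[10,-1.73,0,1,0],[10,-1.73,0,1,0],[10,-1.73,0,1,0],[10,-0.87,0,0.5,0]]'
```

```text
clock: 13.1
eef_pos: [0.4858, 0.0421, 0.153]
tcp_rot: [0.0, 1.0, 0.0, -0.0]
force: [2.9, -0.2, 2.0]
width: 0.019
grip_force: 59.5
clock: 13.72
eef_pos: [0.4788, 0.0421, 0.149]
tcp_rot: [-0.0, 1.0, 0.0, -0.0]
force: [3.3, -0.9, 1.2]
width: 0.0195
grip_force: 59.6
```

```bash
python3 -m handwheel '[[10,-0.87,0,0.5,0],[10,-1.3,0,0.75,0],[10,-1.3,0,0.75,0],[10,-1.3,0,0.75,0],[10,-0.87,0,0.5,0]]'
```

```text
clock: 14.35
eef_pos: [0.4757, 0.042, 0.1464]
tcp_rot: [0.0, 1.0, 0.0, 0.003]
force: [14.7, -0.8, 6.6]
width: 0.0192
grip_force: 60.2
```

The catch is engaged at about 17 N. I now creep through it.

```bash
python3 -m handwheel '[[10,-0.4,0,0.25,0],[10,-0.4,0,0.25,0]]'
```

```text
clock: 14.6
eef_pos: [0.475, 0.042, 0.146]
tcp_rot: [0.0, 1.0, 0.0, 0.003]
force: [15.8, 0.0, 6.7]
width: 0.019
grip_force: 60.2
```

```bash
python3 -m handwheel '[[10,-0.4,0,0.25,0]]'; python3 -m handwheel '[[10,0,0,0,0]]'
```

```text
clock: 14.72
eef_pos: [0.4746, 0.042, 0.1457]
tcp_rot: [0.0, 1.0, 0.0, 0.003]
force: [14.4, -0.7, 7.1]
width: 0.019
grip_force: 60.2
clock: 14.85
eef_pos: [0.4743, 0.042, 0.1457]
tcp_rot: [0.0, 1.0, 0.0, 0.003]
force: [14.3, 0.1, 6.4]
width: 0.0189
grip_force: 60.2
```

```bash
python3 -m handwheel '[[10,-0.4,0,0.25,0],[10,-0.4,0,0.25,0]]'; python3 -m handwheel '[[10,0,0,0,0]]'
```

```text
clock: 15.1
eef_pos: [0.4735, 0.042, 0.1452]
tcp_rot: [0.0, 1.0, 0.0, 0.003]
force: [14.7, -0.5, 7.3]
width: 0.0191
grip_force: 60.2
clock: 15.22
eef_pos: [0.4732, 0.042, 0.1451]
tcp_rot: [0.0, 1.0, 0.0, 0.002]
force: [12.1, -0.3, 6.3]
width: 0.0188
grip_force: 60.2
```

```bash
python3 -m handwheel '[[10,-0.4,0,0.25,0],[10,0,0,0,0]]'; python3 -m handwheel '[[10,-0.4,0,0.25,0],[10,0,0,0,0]]'
```

```text
clock: 15.48
eef_pos: [0.4727, 0.042, 0.1448]
tcp_rot: [0.0, 1.0, 0.0, 0.002]
force: [11.8, -0.7, 5.1]
width: 0.0191
grip_force: 60.2
clock: 15.72
eef_pos: [0.4718, 0.042, 0.1444]
tcp_rot: [0.0, 1.0, 0.0, 0.002]
force: [8.6, -0.4, 4.9]
width: 0.0188
grip_force: 60.1
```

```bash
python3 -m handwheel '[[10,-0.4,0,0.25,0],[10,0,0,0,0]]'; python3 -m handwheel '[[10,0,0,0,0],[10,0,0,0,0]]'
```

```text
clock: 15.98
eef_pos: [0.471, 0.042, 0.1441]
tcp_rot: [0.0, 1.0, 0.0, 0.001]
force: [6.6, -0.8, 4.3]
width: 0.0188
grip_force: 60.0
clock: 16.23
eef_pos: [0.4709, 0.042, 0.144]
tcp_rot: [0.0, 1.0, 0.0, 0.001]
force: [5.7, -0.6, 3.5]
width: 0.019
grip_force: 60.0
```

```bash
python3 -m handwheel '[[10,-0.4,0,0.25,0],[10,0,0,0,0]]'; python3 -m handwheel '[[10,-0.4,0,0.25,0],[10,0,0,0,0]]'
```

```text
clock: 16.48
eef_pos: [0.4706, 0.042, 0.1438]
tcp_rot: [0.0, 1.0, 0.0, 0.001]
force: [8.1, -0.6, 3.8]
width: 0.019
grip_force: 60.0
clock: 16.73
eef_pos: [0.4706, 0.042, 0.1437]
tcp_rot: [0.0, 1.0, 0.0, 0.002]
force: [9.6, -0.5, 5.3]
width: 0.0193
grip_force: 60.0
```

The force dropped through the catch and is now rising with no motion, so the sash is at its stop. Next I ease back up the slope inside the ring, check, and lift out.

```bash
python3 -m handwheel '[[10,0.87,0,-0.5,0],[10,0.87,0,-0.5,0],[10,1.73,0,-1,0],[10,1.73,0,-1,0],[10,1.73,0,-1,0],[10,0.87,0,-0.5,0],[10,0,0,0,0]]'; python3 meas.py
python3 - <<'E'
from h import *
out=[];T=bot.read_state()["eef_pos"]
for n in("side","scene"):
    im,d,c=load(n); 
    hk=proj(c,T+[.1465,0,.0815]); u,v=hk.astype(int)
    out.append(cv2.resize(im[v-20:v+20,u-20:u+20],(400,400),interpolation=cv2.INTER_CUBIC))
save("c7",np.hstack(out))
E
```

```text
clock: 17.6
eef_pos: [0.4773, 0.0421, 0.1478]
tcp_rot: [0.0, 1.0, 0.0, 0.0]
force: [-2.0, 0.0, 0.6]
width: 0.0193
grip_force: 59.4
side 73 end s 0.1883 cloud [0.5855 0.0411 0.2208]
scene 70 end s 0.1914 cloud [0.5869 0.0438 0.2194]
TCP [0.4773 0.0421 0.1478] yaw 0.04 elev 26.62 ayaw 0.22 pt@.12 off TCP [0.1028 0.0016 0.068 ] expected [1.039e-01 1.000e-04 6.600e-02]
```

View pics/c7.png

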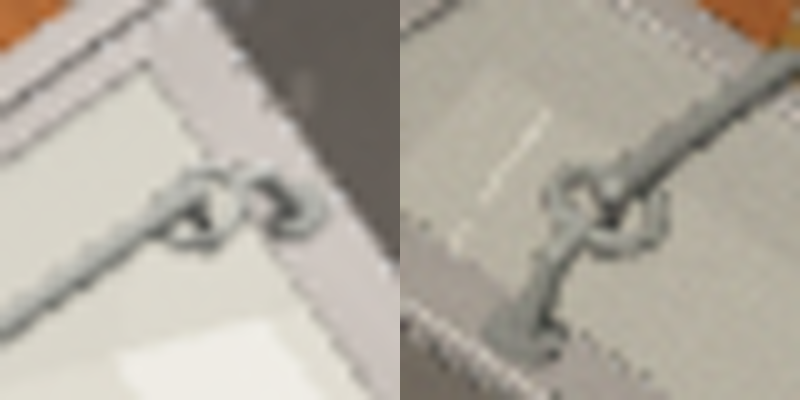

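The prong is still inside the ring (side crop (205,215), scene crop (612,210)) with slack below. I shift 2.5 mm further up-slope while lifting out.

```bash
python3 -m handwheel '[[10,-0.5,0,-0.87,0],[10,1.3,0,-0.75,0],[10,0.87,0,-0.5,0],[10,-1,0,-1.73,0],[10,-1,0,-1.73,0],[10,-1.5,0,-2.6,0]]'
```

```text
clock: 18.45
eef_pos: [0.4752, 0.0421, 0.1561]
tcp_rot: [0.0, 1.0, 0.0, -0.0]
force: [-1.0, -0.1, -2.8]
width: 0.0196
grip_force: 59.0
```

```bash
python3 -m handwheel '[[10,-1.5,0,-2.6,0],[10,-2,0,-3.5,0],[10,-2.5,0,-4.3,0],[10,-2.5,0,-4.3,0],[10,-5,0,-8.7,0],[10,-5,0,-8.7,0],[10,0,0,-20,0],[10,0,0,-30,0],[10,0,0,-30,0],[10,0,0,0,0],[10,0,0,0,0]]'; python3 meas.py
python3 - <<'E'
from h import *
im,d,c=load("scene"); S=load("side")
z=np.hstack([cv2.resize(im[180:380,120:320],(400,400),interpolation=cv2.INTER_CUBIC),cv2.resize(S[0][80:240,240:400],(400,400),interpolation=cv2.INTER_CUBIC)])
save("c8",z)
E
```

```text
clock: 19.82
eef_pos: [0.4565, 0.0422, 0.2678]
tcp_rot: [-0.0, 1.0, 0.0, -0.0]
force: [0.0, -0.1, -2.7]
width: 0.0189
grip_force: 59.1
side 77 end s 0.1655 cloud [0.562  0.0416 0.3384]
scene 69 end s 0.1687 cloud [0.5619 0.0441 0.337 ]
TCP [0.4565 0.0422 0.2678] yaw 0.06 elev 29.29 ayaw -0.47 pt@.12 off TCP [0.1032 0.0016 0.0673] expected [1.039e-01 1.000e-04 6.600e-02]
```

View pics/c8.png

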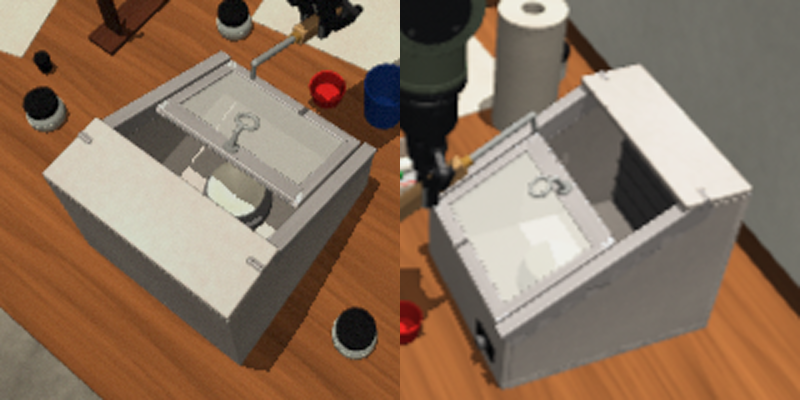

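The sash is down and stays down after unhooking (ring at scene crop (245,122), side crop (541,187)), and the pole is free. Its offset in the grasp is unchanged, so I return to the pick-up pose.

```bash
python3 -m handwheel '[[10,0,25,0,0.025],[10,-1,45,0,0],[10,0,50,0,0],[10,0,50,0,0],[10,0,50,0,0],[10,0,50,0,0],[10,0,50,0,0],[10,0,40,0,0],[10,0,25,0,0],[10,0,0,0,0],[10,0,0,0,0]]'
python3 - <<'E'
from h import *
s=bot.read_state();T=s["eef_pos"];q=s["tcp_rot"]
M=R.from_quat([q[1],q[2],q[3],q[0]]).as_matrix(); print(T,q,"to target tool mm",M.T@(np.array([.450,-.3433,.0955])-T)*1000)
S=load("side")[2];C=load("scene")[2]
r=tri([(S,296.4-.3,154.8),(C,242.3,241)]);print("ring",r,"moved",np.linalg.norm(r-[.6918,.0419,.2656]))
E
```

```text
clock: 21.3
eef_pos: [0.4471, -0.3421, 0.2675]
tcp_rot: [-0.0, 1.0, -0.012, -0.0]
force: [-0.7, -0.1, -2.8]
width: 0.0195
grip_force: 59.1
[ 0.44709652 -0.34213406  0.26749096] [-4.90220040e-04  9.99927887e-01 -1.19922531e-02 -4.07861833e-04] to target tool mm [  3.07291259   1.26290218 171.98732932]
ring [0.62414261 0.04141393 0.22712389] moved 0.07783424279836543
```

```bash
python3 -m handwheel '[[10,3,1.2,25,0],[10,0,0,40,0],[10,0,0,40,0],[10,0,0,25,0],[10,0,0,10,0],[10,0,0,0,0],[10,0,0,0,0]]'; python3 meas.py
```

```text
clock: 22.18
eef_pos: [0.4505, -0.3442, 0.1291]
tcp_rot: [0.0, 1.0, -0.012, 0.001]
force: [-1.0, -0.1, -2.2]
width: 0.0192
grip_force: 59.1
side 100 end s 0.1648 cloud [ 0.5553 -0.3466  0.2005]
scene 55 end s 0.1696 cloud [ 0.5559 -0.3442  0.1982]
TCP [ 0.4505 -0.3442  0.1291] yaw -1.38 elev 28.05 ayaw -1.59 pt@.12 off TCP [ 0.1033 -0.0008  0.0671] expected [ 0.1039 -0.0025  0.066 ]
```

```bash
python3 -m handwheel '[[10,-0.3,0,10,0],[10,0,-0.5,10,0],[10,0,0,5,0],[10,0,0,4,0],[10,0,0,2,0],[10,0,0,0,0]]'; python3 -m handwheel '[[10,0,0,1,0],[10,0,0,1,0],[10,0,0,0,0]]'
```

```text
clock: 23.02
eef_pos: [0.4498, -0.3436, 0.0971]
tcp_rot: [0.0, 1.0, -0.012, -0.0]
force: [0.0, 0.3, -2.5]
width: 0.0192
grip_force: 59.1
clock: 23.4
eef_pos: [0.4498, -0.3435, 0.0951]
tcp_rot: [-0.0, 1.0, -0.012, -0.0]
force: [0.6, 0.7, -2.1]
width: 0.0192
grip_force: 59.1
```

```bash
python3 -m handwheel '[[10,0,0,0.6,0],[10,0,0,0,0],[24,0,0,0,0],[30,0,0,0,0],[50,0,0,0,0],[85,0,0,0,0],[85,0,0,0,0],[85,0,0,0,0],[85,0,0,0,0]]'; python3 -m handwheel '[[85,0,0,-15,0],[85,0,0,-30,0],[85,0,0,-40,0],[85,0,0,-50,0],[85,0,0,0,0],[85,0,0,0,0]]'
python3 - <<'E'
from h import *
rough=np.array([.45,-.3433,.1005]);a=np.array([.8658,-.017,.5])
for n in("side","scene","wrist"):
    im,d,c=grab(n);P=pts(d,c);s=(P-rough)@a;r=np.linalg.norm(P-rough-s[...,None]*a,axis=-1);m=(r<.02)&(d>0)
    o=[]
    for k in(-.015,.03,.12,.145):
        q=P[m&(abs(s-k)<.012)]
        if len(q)>5:o.append((k,q[:,1].mean().round(4),np.median(q[:,2]-rough[2]-(q[:,0]-rough[0])*.577).round(4)))
    print(n,o,"end s",np.percentile(s[m&(s>.1)&(s<.2)],98) if (m&(s>.1)).any() else None)
    if n=="wrist":w=im
    if n=="side":sd=im
    if n=="scene":sc=im
save("c9",np.hstack([cv2.resize(sd[235:315,250:360],(440,320)),cv2.resize(w,(360,320))]))
E
```

```text
clock: 24.52
eef_pos: [0.4498, -0.3436, 0.0945]
tcp_rot: [-0.0, 1.0, -0.012, -0.0]
force: [0.4, 0.3, -0.0]
width: 0.0851
grip_force: 0.0
clock: 25.28
eef_pos: [0.4497, -0.3434, 0.2298]
tcp_rot: [-0.0, 1.0, -0.012, 0.0]
force: [-0.8, -0.1, -0.8]
width: 0.085
grip_force: 0.0
side [(-0.015, np.float64(-0.3451), np.float64(0.015)), (0.03, np.float64(-0.3474), np.float64(0.0144)), (0.12, np.float64(-0.3458), np.float64(0.0063)), (0.145, np.float64(-0.3466), np.float64(0.0064))] end s 0.16656214758633608
scene [(-0.015, np.float64(-0.337), np.float64(0.0086)), (0.03, np.float64(-0.3383), np.float64(0.0109)), (0.12, np.float64(-0.3434), np.float64(0.0021)), (0.145, np.float64(-0.344), np.float64(0.0033))] end s 0.16819349776507375
wrist [(-0.015, np.float64(-0.3432), np.float64(0.0147)), (0.03, np.float64(-0.3439), np.float64(0.0147)), (0.12, np.float64(-0.3457), np.float64(0.0057)), (0.145, np.float64(-0.3461), np.float64(0.0058))] end s 0.14430545238312278
```

View pics/c9.png

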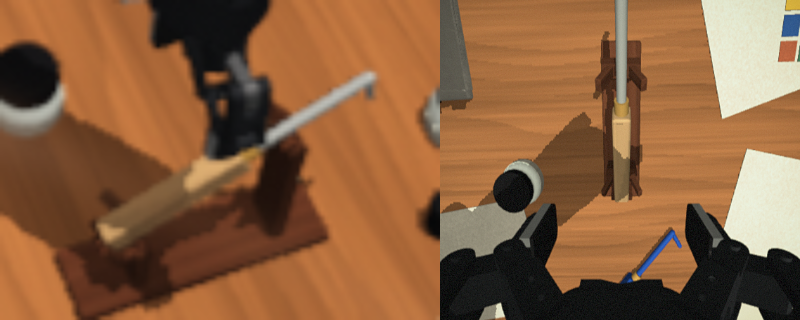

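The pole lies in both notches as at the start: butt at side crop (105,235), tip at (370,78) with the prong below. Its measured pose matches the original to within 1 mm, and the gripper is clear. I hand in.

```bash
python3 -c "
from cell import bot
print(bot.hand_in())"
```

```text
the job is handed in; nothing more can be done
None
```

The sash is pulled past its ball catch to the stop with a peak pull of about 18 N, the pole is back in its cradle within about 1 mm of where it started, and the job is handed in at about 25.5 s; no verdict was returned.

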